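# Gauge flipper coils on the inclined pin and sort them

### The arm

A 7-joint arm with a two-finger parallel gripper is mounted at the origin on the work surface. World frame = base frame: x ahead of the robot, y to its left, z up, the work surface at z = 0. Lengths are in mm, angles in rad, forces in N, time in s.
With the tool pointing down it reaches from about 400 to 875 mm from the base axis. Payload 4.4 kg.
Tool frame: the origin (TCP) lies between the finger pads; the fingertips stand ctrl.tcp_to_tips ahead of it and the grasp point (between the pads) lies 8 mm behind it (ctrl.tcp_to_tips is the distance from the TCP to the fingertips, in mm); z points along the fingers, y is the direction in which the jaws open and shut (so a half turn about z gives the same grasp; the last joint's range is limited). The gripper opens to 85 mm and grips with 20 to 120 N. Pads are 22 mm wide; open, the fingers measure 114 mm over their backs; the gripper's body (76 mm by 85 mm) begins 54 mm behind the grasp point. The pads swing forward as they close: fully open they stand 13 mm farther back than shut.
Start: joints at [-0.066, 0.628, 0.038, 1.517, -0.027, 0.996, -0.02], TCP at [650.014, 0.027, 242.313] pointing down, gripper open.
Joint ranges: [-3.06, 3.06], [-0.37, 2.12], [-1.25, 1.32], [0.18, 2.47], [-1.1, 4.24], [0.23, 1.98], [-2.94, 2.94]. Speed limits (rad/s): [2.57, 2.57, 3.14, 3.14, 3.14, 3.14, 3.14].

### API

Orientations are given as [roll, pitch, yaw] about the fixed x, y, z axes, in that order (R = Rz(yaw) Ry(pitch) Rx(roll)).
In Python, from cell import ctrl gives the robot as it stands.
- The arm moves only by the tool send_rows, never from a script. Its argument "rows" is a list of rows, each an object of numbers: "x", "y", "z": the shift along the world's x, y, z in cm; "roll": the turn about the world's z in degrees; "claw": the closure, from 0 (fully open) to 1 (shut). A call has 1 to 5 rows; each row is the pose to reach, as a shift and turn from the pose commanded when the call began; what a row does not reach only later rows make up. A row lasts 1/12 s, in which the tool goes at most 41.7 mm and 7.16 degrees, less where a joint would pass 70% of its speed; a pose out of reach is approached as far as the arm can. A call with a gripper value outside its range is refused whole. The fingers move at their own pace and stop on an object; the grip force is fixed at half the most. Time passes only in rows, so rows that repeat a pose let the fingers close. It gives the time, the measured TCP pose, the force and the opening at its end, in the units of the state.
- ctrl.read_state(): the state, without advancing time (a new reading comes with each control period).
- ctrl.get_image(name): name is "scene" or "side" or "wrist"; returns (picture, depth): 420x560x3 uint8, blue, green, red; 420x560 float32, mm along the optical axis (not along the pixel's ray), 0 where there is no reading.
- ctrl.get_calibration(name): a dict with "intrinsics" (3x3 intrinsics, pixels), "T" (4x4, takes a point from camera to world coordinates). Camera axes: x right, y down, z forward; pixel columns grow to the right and rows downward; lengths in mm; the calibration is good to about 2 mm. The wrist camera is an equidistant fisheye: a pixel r from the principal point sees the ray r / f radians off the axis. A picture is of the moment at which its call begins: read the wrist's pose just before it. get_calibration takes no time and is no camera call; for the wrist camera it gives the pose at the moment of the call.
- ctrl.finish_job(): hands the job in, once; it reports no verdict.
Trained networks look in the newest picture that a camera, given by its name, has taken for a name from the list of things; names that differ only in an ending like _2 or _b are one class to them, and where a whole thing is asked for, a point or a joint stands for the part that bears it (a point fixed in the world has none). Each returns a list of dicts, best first, with "confidence" (0 to 1); they miss things now and then, are a little off and sometimes report something else, mostly with a low value. They report only what shows in the picture. A call takes as long as a camera call.
- ctrl.recognise(camera, query): "uv" ([column, row] in pixels, amid what is visible of it).
- ctrl.regions_of(camera, query): "region" (420x560 bool, what is visible of it) and "uv" ([column, row] in pixels, amid what is visible of it).
- ctrl.place_of(camera, query): "uv" ([column, row] in pixels: a listed point, or the origin of a listed thing).
The state is a dict: "clock": time; "qpos": joint angles; "qd": joint speeds; "tau": joint torques, N m; "eef_pos": TCP position; "tool_rot": TCP orientation; "force": force on the tool from outside, world axes, zero at the start; "torque": the same for the moment, N m; "width": finger opening in mm.
Only numpy, scipy, OpenCV 4.12 (cv2) and the standard library are available. Lean on these libraries where they do the work, as an engineer would, in place of code of your own. Each camera call takes 0.05 s, during which the arm holds its last target. There are 200 camera calls.

### The job

Two flipper coils stand on the bench and either may have a collapsed sleeve inside. One coil at a time: slide it, foot first, down the slanted steel gauge pin as far as it goes without forcing it, hold it there a moment, then put it away before trying the other; a coil whose foot goes fully home on the gauge's shoulder is pressed flush, upright, into the square recess of the aluminium mounting plate, and one that stops short goes into the yellow scrap tray. Leave the red saucer, the steel bracket and the purple lane guides where they are.

Things in the scene. Friction and masses are not known exactly. Their poses are not given: they have to be found in the camera images.
- coil_a: One flipper coil, upright, 70 mm tall: square black foot flange 52 x 52 x 8 mm, round copper winding 42 mm across (8 to 44 mm up), closed square white head 44 x 44 mm (44 to 70 mm up, sides parallel to the foot's). A 24 mm bore opens in the underside, 44 mm deep if sound; a collapsed sleeve blocks it unseen about 20 mm up. Origin: centre of the underside; z up the bore, x, y square to the sides.
- coil_b: The other coil, of the same looks, sizes and axes as coil_a. Which of the two (if any) is sound is not told.
- gauge_pin: Steel gauge pin, 18 mm diameter, 40 mm long (last 10 mm taper to 10 mm), on the flat round shoulder (64 mm) of a blue fixed stand; leans 35 degrees from vertical, roughly towards the robot. Origin: centre of the shoulder face at the pin's foot, 78 mm above the bench; z along the pin to its tip, y level. Stand base reaches 80 mm behind, 55 mm in front, 45 mm to each side of it.
- recess (a point): Centre of the floor of the square recess in the fixed aluminium mounting plate (100 x 100 x 16 mm). The recess is 58 x 58 mm and 8 mm deep, its floor 8 mm above the bench; x and y run along its sides.
- tray_floor (a point): Centre of the inner floor, 4 mm above the bench, of the fixed yellow scrap tray (120 x 120 x 35 mm outside, walls 4 mm); x and y run along its sides.
- saucer: Red plastic kickout saucer, a round dish 84 mm across and 24 mm high; bystander. Origin: centre of the underside.
- bracket: Silver steel outhole bracket, base 45 x 80 mm with an upright flange, 38 mm high; bystander. Origin: centre of the underside.
- guide_1: Purple plastic lane guide, 108 mm long (x), 18 mm wide, 25 mm high; bystander. Origin: centre of the underside.
- guide_2: The second purple lane guide, the same.

How it is judged:
By the outcome, as a careful person would: the job done as asked, in the order asked, and still so for the second after the job is handed in, with the robot touching nothing.
It also fails if it takes over 72 s, if anything falls off the work surface, if the arm or the gripper's body presses on something with over 40 N, if the wrist force passes 120 N, or if a joint passes its speed limit or range.

## Working session

There is one attempt and no reset: what is moved stays moved. The work goes in short steps, Python scripts to look and compute and a tool call to move; the robot and the scene stay as the last step left them, time stands still between calls to the robot, and variables do not carry over. Pictures are saved under pics/ and viewed, on a budget of 10 in all, crops included, one or two more only if the job needs it, and the job is handed in when it is done.

Besides the shell and the picture viewer there is one more tool, called after "Request:" by a JSON object that holds its "fn" and its "kwargs". send_rows: Moves the arm, as the interface text tells. Its arguments: {"type":"object","properties":{"rows":{"type":"array"}},"required":["rows"]}

```bash
ls; mkdir -p pics
cat > h.py <<'E'
import numpy as np, cv2
from cell import ctrl
def T3(name,uv,d):
    c=ctrl.get_calibration(name);K=np.array(c["intrinsics"]);T=np.array(c["T"])
    p=np.array([(uv[0]-K[0,2])/K[0,0]*d,(uv[1]-K[1,2])/K[1,1]*d,d]);return (T@np.r_[p,1])[:3]
def cloud(name,depth,mask):
    c=ctrl.get_calibration(name);K=np.array(c["intrinsics"]);T=np.array(c["T"])
    v,u=np.nonzero(mask&(depth>0));d=depth[v,u]
    P=np.c_[(u-K[0,2])/K[0,0]*d,(v-K[1,2])/K[1,1]*d,d];return P@T[:3,:3].T+T[:3,3]
E
python3 - <<'E'
from h import *
s=ctrl.read_state();print(s["eef_pos"],s["tool_rot"],s["force"],s["width"],s["clock"],ctrl.tcp_to_tips)
for n in("scene","side"):
    im,d=ctrl.get_image(n);cv2.imwrite(f"pics/{n}0.png",im);np.savez(f"{n}0.npz",im=im,d=d)
    c=ctrl.get_calibration(n);print(n,np.round(np.array(c["T"]),3).tolist(),c["intrinsics"][0][0])
    for q in("coil_a","gauge_pin","recess","tray_floor","saucer","bracket","guide_1"):
        try:
            for r in ctrl.place_of(n,q)[:3]:
                u=np.array(r["uv"]);i=np.clip(np.round(u).astype(int),0,[559,419]);print(q,np.round(u,1),round(r["confidence"],2),np.round(T3(n,u,d[i[1],i[0]]),0))
        except Exception as e: print(q,e)
E
```

```text
pics
[6.49382420e+02 1.05120998e-02 2.41389107e+02] [-3.13967412e+00  2.61171246e-05  1.57078460e+00] [ 0.56783064  0.53330361 -0.33484859] 85.47384695926202 0.0 11.0
scene [[0.791, 0.355, -0.498, 1053.848], [0.612, -0.442, 0.656, -641.498], [0.012, -0.824, -0.567, 643.59], [0.0, 0.0, 0.0, 1.0]] 434.5704729142683
coil_a [352.1 193. ] 0.94 [631. 281.   9.]
coil_a [275.5 175.2] 0.7 [407. 234.   4.]
gauge_pin [263.7 215.8] 0.59 [574. -32.  84.]
recess [139.  267.9] 0.78 [ 418. -263.    7.]
tray_floor [351.5 194.5] 0.72 [631. 279.   6.]
tray_floor [194.7 314.8] 0.56 [ 601. -277.    2.]
tray_floor [265.  215.1] 0.26 [573. -26.  83.]
saucer [217.8 204. ] 0.59 [376.  25.   1.]
bracket [181.5 240.6] 0.67 [ 416. -140.    3.]
bracket [353.8 192.3] 0.63 [636. 280.  14.]
guide_1 [347.4 245. ] 0.93 [726.  89.   1.]
guide_1 [263.2 192.8] 0.66 [445. 130.  11.]
guide_1 [350.9 191.4] 0.52 [628. 279.  14.]
side [[0.995, -0.063, 0.082, 472.892], [-0.103, -0.59, 0.801, -759.161], [-0.002, -0.805, -0.593, 650.158], [0.0, 0.0, 0.0, 1.0]] 465.84382161721373
coil_a [233.2 210.9] 0.7 [431. 125.   8.]
coil_a [222.5 184.1] 0.64 [406. 235.  13.]
coil_a [305.1 171.5] 0.63 [621. 281.   8.]
gauge_pin [297.9 223.8] 0.62 [564. -29.  78.]
gauge_pin [360.7 217.1] 0.19 [724.  80.  -0.]
recess [331.7 347.6] 0.59 [ 593. -275.    2.]
recess [227.  345.5] 0.56 [ 418. -253.    4.]
tray_floor [330.3 348.7] 0.93 [ 590. -277.    3.]
saucer [212.7 245.1] 0.88 [387.  12.   3.]
saucer [221.1 186. ] 0.28 [401. 239.   5.]
bracket [218.7 295.7] 0.87 [ 402. -135.    2.]
guide_1 [231.4 214.9] 0.93 [427. 121.  -1.]
guide_1 [362.5 216.9] 0.68 [730.  84.  -2.]
```

```bash
python3 -c "
import cv2,numpy as np
a=cv2.imread('pics/scene0.png');b=cv2.imread('pics/side0.png')
cv2.imwrite('pics/both.png',np.vstack([a[120:400],b[120:400]]))"
```

```text
(no output)
```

View pics/both.png

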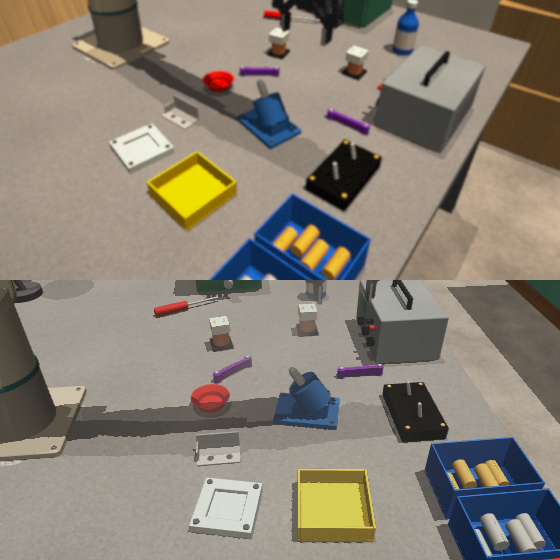

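```bash
cat > m.py <<'E'
from h import *
def rect(P):
    r=cv2.minAreaRect(P[:,:2].astype(np.float32));a=(r[2]+45)%90-45;return np.round(r[0],1),np.round(r[1],1),round(a,1)
for n in("scene","side"):
    z=np.load(f"{n}0.npz");d=z["d"];P=cloud(n,d,d>0);H=cv2.cvtColor(z["im"],cv2.COLOR_BGR2HSV)[d>0]
    def roi(x,y,r,lo,hi): return (abs(P[:,0]-x)<r)&(abs(P[:,1]-y)<r)&(P[:,2]>lo)&(P[:,2]<hi)
    b=P[(abs(P[:,0]-500)<40)&(abs(P[:,1]+200)<15)];print(n,"bench",np.median(b[:,2]).round(1))
    for nm,x,y in(("A",405,238),("B",628,283)):
        Q=P[roi(x,y,55,40,90)];t=np.percentile(Q[:,2],90);F=Q[Q[:,2]>t-4];print(nm,"top",t.round(1),len(F),rect(F),np.median(F,0).round(1))
        G=P[roi(x,y,50,-3,100)&(H[:,2]<60)];print("  foot",len(G),G.mean(0).round(1) if len(G) else "")
    Q=P[roi(418,-258,75,11,25)];print("plate",np.median(Q[:,2]).round(1),rect(Q))
    Q=P[roi(418,-258,40,4,11.5)];print("recess",np.median(Q[:,2]).round(1),rect(Q),len(Q))
    Q=P[roi(597,-277,90,28,45)];print("tray",np.median(Q[:,2]).round(1),rect(Q))
    Q=P[roi(560,-30,70,70,130)];h=H[roi(560,-30,70,70,130)];pin=h[:,1]<90;F=Q[pin];S=Q[~pin]
    print("pin n",len(F),F.mean(0).round(1),"top",F[F[:,2]>np.percentile(F[:,2],92)].mean(0).round(1),"low",F[F[:,2]<np.percentile(F[:,2],10)].mean(0).round(1),"zmax",F[:,2].max())
    print("shoulder n",len(S),S.mean(0).round(1));u,s,v=np.linalg.svd(S-S.mean(0),full_matrices=False);print(v[2].round(3),s.round(0))
    u,s,v=np.linalg.svd(F-F.mean(0),full_matrices=False);print("pin dir",v[0].round(3),s.round(1))
    for nm,c,lo,hi in(("guide1",(430,125),10,40),("guide2",(727,86),10,40),("saucer",(380,18),10,40),("bracket",(408,-138),5,60)):
        Q=P[roi(*c,70,lo,hi)];print(nm,rect(Q),Q[:,2].max().round(0))
    Q=P[roi(570,-30,100,5,30)];print("base",rect(Q))
E
python3 m.py
```

```text
scene bench -2.2
A top 68.2 115 (array([400.9, 254.4]), array([44.9, 47.2]), 6.6) [401.6 250.5  67.4]
  foot 64 [407.3 240.1   5.2]
B top 68.9 150 (array([627. , 299.4]), array([44. , 50.7]), 1.7) [627.6 296.6  67.9]
  foot 84 [630.7 284.3   5.7]
plate 13.8 (array([ 418.3, -257.8]), array([100.8, 104.1]), -13.0)
recess 5.9 (array([ 416.1, -256.1]), array([73.9, 68.4]), -12.4) 473
tray 32.3 (array([ 594.2, -276.8]), array([121.7, 122.3]), -6.6)
pin n 169 [567.6 -23.8  91.8] top [554.5 -21.7 108.9] low [576.1 -22.6  73.8] zmax 111.63989444038782
shoulder n 313 [595.  -40.3  80.6]
[ 0.395 -0.413  0.821] [270. 150.  92.]
pin dir [ 0.772  0.304 -0.559] [199.7 124.7  63.3]
guide1 (array([415. , 110.4]), array([149.1,  41.9]), -37.9) 23.0
guide2 (array([738. ,  94.5]), array([134.2,  47.6]), 19.1) 40.0
saucer (array([381.8,  20. ]), array([80.6, 80.5]), 17.7) 24.0
bracket (array([ 399.8, -158.2]), array([82.9, 99.4]), 0.2) 38.0
base (array([583.6, -28.8]), array([ 90.7, 132.4]), -13.6)
side bench -0.8
A top 69.8 173 (array([401.6, 253. ]), array([43.4, 48.9]), 10.7) [401.6 252.1  68.7]
  fo
[... 169 characters left out ...]
, 101. ]), -13.3)
recess 7.4 (array([ 417.7, -257.1]), array([61.9, 58.1]), -14.2) 945
tray 33.2 (array([ 595.1, -277. ]), array([122.5, 119.3]), -6.3)
pin n 198 [565.7 -25.9  94.7] top [553.6 -20.8 110.6] low [572.8 -25.6  78.3] zmax 113.79756662551745
shoulder n 415 [586.  -40.5  81. ]
[ 0.121  0.146 -0.982] [318. 260. 122.]
pin dir [ 0.861 -0.006 -0.508] [209.9 111.6  70.4]
guide1 (array([415.8, 110.5]), array([150.5,  45. ]), -36.1) 27.0
guide2 (array([739.5,  99.4]), array([132.7,  62.1]), 31.1) 40.0
saucer (array([382.3,  21. ]), array([80.8, 82.1]), 36.2) 26.0
bracket (array([ 400.8, -157. ]), array([101.3,  80. ]), -0.6) 40.0
base (array([583.9, -27.8]), array([ 93.8, 129.8]), -14.3)
```

Request:
{"fn": "send_rows", "kwargs": {"rows": [{"x": -0.5, "y": 2, "roll": 7}, {"x": -1, "y": 4, "roll": 14}, {"x": -1.5, "y": 6, "roll": 21}, {"x": -2, "y": 8, "roll": 28}, {"x": -2.3, "y": 10, "roll": 35}]}}

```text
$.rows[0]: bad value
```

Request:
{"fn": "send_rows", "kwargs": {"rows": [{"y": 2, "roll": 7}, {"y": 4, "roll": 14}, {"y": 6, "roll": 21}, {"y": 8, "roll": 28}, {"y": 10, "roll": 35}]}}

```text
$.rows[0]: bad value
```

Request:
{"fn": "send_rows", "kwargs": {"rows": [{"y": 3, "roll": 7}, {"y": 6, "roll": 14}, {"y": 9.7, "roll": 21}, {"y": 9.7, "roll": 21}, {"y": 9.7, "roll": 21}]}}

```text
$.rows[0]: bad value
```

```bash
cat >> h.py <<'E'
def wcloud():
    c=ctrl.get_calibration("wrist");im,d=ctrl.get_image("wrist");K=np.array(c["intrinsics"]);T=np.array(c["T"])
    v,u=np.nonzero(d>0);D=d[v,u];x=(u-K[0,2])/K[0,0];y=(v-K[1,2])/K[1,1];r=np.hypot(x,y)+1e-9
    ok=r<1.3;s=np.tan(r[ok])/r[ok]*D[ok];P=np.c_[x[ok]*s,y[ok]*s,D[ok]]@T[:3,:3].T+T[:3,3]
    return im,P,im[v[ok],u[ok]]
def rect(P):
    r=cv2.minAreaRect(P[:,:2].astype(np.float32));a=(r[2]+45)%90-45;return np.round(r[0],1),np.round(r[1],1),round(a,1)
E
python3 - <<'E'
from h import *
s=ctrl.read_state();print(s["eef_pos"],s["tool_rot"],s["qpos"],s["clock"])
im,P,C=wcloud();cv2.imwrite("pics/w1.png",im)
Q=P[(abs(P[:,0]-627)<50)&(abs(P[:,1]-297)<50)];F=Q[(Q[:,2]>62)&(Q[:,2]<80)];print(len(F),rect(F),np.median(F,0),F.mean(0))
F=Q[(Q[:,2]>-2)&(Q[:,2]<14)&(Q[:,2]>4)];print("foot",len(F),rect(F),np.median(F[:,2]))
E
```

```text
[6.50029751e+02 2.48624840e-02 2.42346050e+02] [ 3.14152459e+00 -5.11113728e-05  1.57079643e+00] [-0.06577599  0.62836263  0.03847642  1.5173725  -0.02699697  0.99630604
 -0.01997223] 0.8
0 (array([0., 0.]), array([0., 0.]), 0.0) [nan nan nan] [nan nan nan]
foot 0 (array([0., 0.]), array([0., 0.]), 0.0) nan
  return _methods._mean(a, axis=axis, dtype=dtype,
  ret = um.true_divide(
<stdin>:4: RuntimeWarning: Mean of empty slice.
  ret = ret.dtype.type(ret / rcount)
```

View pics/w1.png

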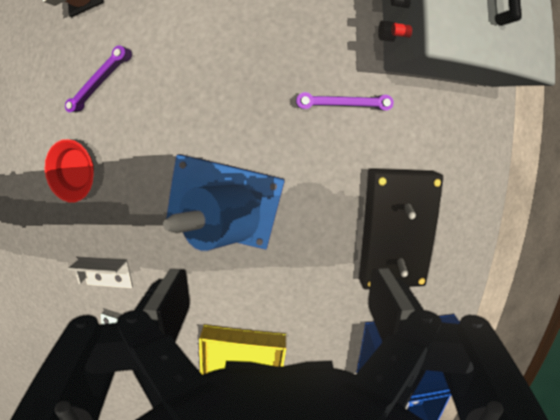

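Request:
{"fn": "send_rows", "kwargs": {"rows": [{"x": -0.5, "y": 2, "z": 0, "roll": 7, "claw": 0}, {"x": -1, "y": 4, "z": 0, "roll": 14, "claw": 0}, {"x": -1.5, "y": 6, "z": 0, "roll": 21, "claw": 0}, {"x": -2, "y": 8, "z": 0, "roll": 28, "claw": 0}, {"x": -2.3, "y": 10, "z": 0, "roll": 35, "claw": 0}]}}

```text
clock: 1.27
eef_pos: [626.5, 100.9, 242.4]
tool_rot: [-3.141, -0.0, 2.188]
force: [-0.7, 0.0, 0.3]
width: 85.1
```

Request:
{"fn": "send_rows", "kwargs": {"rows": [{"x": 0, "y": 2, "z": 0, "roll": 7, "claw": 0}, {"x": 0, "y": 4, "z": 0, "roll": 14, "claw": 0}, {"x": 0, "y": 6, "z": 0, "roll": 21, "claw": 0}, {"x": 0, "y": 8, "z": 0, "roll": 28, "claw": 0}, {"x": 0, "y": 10, "z": 0, "roll": 35, "claw": 0}]}}

```text
clock: 1.68
eef_pos: [627.0, 200.9, 242.4]
tool_rot: [3.142, 0.0, 2.798]
force: [0.1, -0.3, -0.6]
width: 85.3
```

Request:
{"fn": "send_rows", "kwargs": {"rows": [{"x": 0, "y": 3, "z": 0, "roll": 7, "claw": 0}, {"x": 0, "y": 6, "z": 0, "roll": 14, "claw": 0}, {"x": 0, "y": 9.7, "z": 0, "roll": 21, "claw": 0}, {"x": 0, "y": 9.7, "z": 0, "roll": 21, "claw": 0}, {"x": 0, "y": 9.7, "z": 0, "roll": 21, "claw": 0}]}}

```text
clock: 2.1
eef_pos: [625.7, 300.6, 242.0]
tool_rot: [3.139, -0.001, -3.12]
force: [0.4, 0.1, 0.3]
width: 85.4
```

Run:
```python
from h import *
s=ctrl.read_state();print(s["eef_pos"],s["tool_rot"],s["qpos"],s["clock"],s["force"])
im,P,C=wcloud();cv2.imwrite("pics/w2.png",im);print(len(P),P.min(0),P.max(0))
Q=P[(abs(P[:,0]-627)<50)&(abs(P[:,1]-297)<50)];F=Q[(Q[:,2]>62)&(Q[:,2]<80)];print(len(F))
if len(F):print(rect(F),np.median(F,0),F.mean(0))
F=Q[(Q[:,2]>3)&(Q[:,2]<14)]
if len(F):print("foot",len(F),rect(F),np.median(F[:,2]))
```

```text
[625.70231129 300.56964986 241.98515471] [ 3.13946115e+00 -1.05493429e-03 -3.11973313e+00] [-0.28215768  0.72043238 -0.3847178   1.36935287  0.27812807  1.10489513
  0.88760005] 2.1 [0.40260115 0.07931134 0.33312824]
234258 [  335.65171094 -1750.93257526  -759.50167533] [2281.02356595 2511.49643524  342.2722237 ]
2033
(array([627.1, 301.3]), array([43.8, 43.8]), 0.6) [625.5641969  301.10602498  70.58612453] [625.80920732 301.13429646  70.46052145]
foot 421 (array([613.8, 284.8]), array([92.6, 73. ]), -39.8) 8.791906043353663
```

Request:
{"fn": "send_rows", "kwargs": {"rows": [{"x": 0, "y": 0.1, "z": -4, "roll": 0, "claw": 0}, {"x": 0, "y": 0.2, "z": -8, "roll": 0, "claw": 0}, {"x": 0, "y": 0.2, "z": -12, "roll": 0, "claw": 0}, {"x": 0, "y": 0.2, "z": -16, "roll": 0, "claw": 0}, {"x": 0, "y": 0.2, "z": -19.3, "roll": 0, "claw": 0}]}}

```text
clock: 2.57
eef_pos: [626.9, 295.9, 46.6]
tool_rot: [-3.139, -0.001, -3.127]
force: [0.2, -0.3, -0.1]
width: 85.5
```

Request:
{"fn": "send_rows", "kwargs": {"rows": [{"x": 0, "y": 0, "z": 0, "roll": 0, "claw": 0}, {"x": 0, "y": 0, "z": 0, "roll": 0, "claw": 0.3}, {"x": 0, "y": 0, "z": 0, "roll": 0, "claw": 1}, {"x": 0, "y": 0, "z": 0, "roll": 0, "claw": 1}, {"x": 0, "y": 0, "z": 0, "roll": 0, "claw": 1}]}}

```text
clock: 2.98
eef_pos: [629.1, 300.0, 52.9]
tool_rot: [3.139, 0.005, -3.125]
force: [0.0, 0.2, 2.5]
width: 43.2
```

Request:
{"fn": "send_rows", "kwargs": {"rows": [{"x": 0, "y": 0, "z": 0, "roll": 0, "claw": 1}, {"x": 0, "y": 0, "z": 0, "roll": 0, "claw": 1}, {"x": 0, "y": 0, "z": 0, "roll": 0, "claw": 1}, {"x": 0, "y": 0, "z": 0, "roll": 0, "claw": 1}, {"x": 0, "y": 0, "z": 0, "roll": 0, "claw": 1}]}}

```text
clock: 3.4
eef_pos: [629.2, 300.0, 52.9]
tool_rot: [3.139, 0.005, -3.125]
force: [0.3, -1.0, 7.5]
width: 43.5
```

Request:
{"fn": "send_rows", "kwargs": {"rows": [{"x": 0, "y": 0, "z": 2, "roll": 0, "claw": 1}, {"x": 0, "y": 0, "z": 6, "roll": 0, "claw": 1}, {"x": 0, "y": 0, "z": 10, "roll": 0, "claw": 1}, {"x": -1, "y": -2, "z": 14, "roll": -3, "claw": 1}, {"x": -2, "y": -5, "z": 16, "roll": -6, "claw": 1}]}}

```text
clock: 3.82
eef_pos: [607.8, 254.9, 214.8]
tool_rot: [3.133, 0.006, 3.057]
force: [1.6, 0.5, -0.4]
width: 42.9
```

Request:
{"fn": "send_rows", "kwargs": {"rows": [{"x": -1, "y": -4, "z": 0, "roll": -3, "claw": 1}, {"x": -2, "y": -8, "z": 0, "roll": -6, "claw": 1}, {"x": -3, "y": -12, "z": 0, "roll": -9, "claw": 1}, {"x": -4, "y": -16, "z": 0, "roll": -9, "claw": 1}, {"x": -5, "y": -20, "z": 0, "roll": -9, "claw": 1}]}}

```text
clock: 4.23
eef_pos: [556.4, 47.2, 210.7]
tool_rot: [3.142, 0.002, 2.897]
force: [1.1, -0.7, -1.8]
width: 42.9
```

Request:
{"fn": "send_rows", "kwargs": {"rows": [{"x": 0, "y": -4, "z": 0, "roll": 0, "claw": 1}, {"x": 0, "y": -6, "z": 0, "roll": 0, "claw": 1}, {"x": 0, "y": -7, "z": 0, "roll": 0, "claw": 1}, {"x": 0, "y": -7, "z": 0, "roll": 0, "claw": 1}, {"x": 0, "y": -7, "z": 0, "roll": 0, "claw": 1}]}}

```text
clock: 4.65
eef_pos: [557.3, -19.7, 210.0]
tool_rot: [3.14, 0.001, 2.898]
force: [0.3, 0.8, -2.5]
width: 43.0
```

Run:
```python
from h import *
s=ctrl.read_state();print(s["eef_pos"],s["tool_rot"],s["clock"],s["force"],s["width"])
o=[]
for n in("scene","side"):
    im,d=ctrl.get_image(n);np.savez(f"{n}1.npz",im=im,d=d);o.append(cv2.resize(im[120:340,150:430],(784,616))[:, :]);
    P=cloud(n,d,d>0);H=cv2.cvtColor(im,cv2.COLOR_BGR2HSV)[d>0]
    e=s["eef_pos"];m=(abs(P[:,0]-e[0])<60)&(abs(P[:,1]-e[1])<60)
    for lo,hi in((155,166),(168,192)):
        k=m&(P[:,2]>lo)&(P[:,2]<hi);print(n,lo,k.sum(),P[k].min(0).round(),P[k].max(0).round(),rect(P[k]))
cv2.imwrite("pics/p3.png",cv2.resize(np.hstack(o),(800,314)))
```

```text
[557.31235728 -19.68484844 209.99495698] [3.14000973e+00 8.88754438e-04 2.89755897e+00] 4.65 [ 0.33256835  0.82455853 -2.4756085 ] 42.994093086739895
scene 155 229 [524. -51. 155.] [587.   4. 166.] (array([555.5, -20.4]), array([52.8, 55.7]), -12.4)
scene 168 195 [542. -41. 168.] [577. -10. 192.] (array([563.4, -29.6]), array([40.3, 18.5]), 39.5)
side 155 265 [525. -49. 155.] [587.  10. 166.] (array([555.7, -18.8]), array([53.3, 52.2]), -13.8)
side 168 237 [536. -41. 168.] [576. -20. 192.] (array([555.4, -31.2]), array([19.7, 39.8]), -3.1)
```

View pics/p3.png

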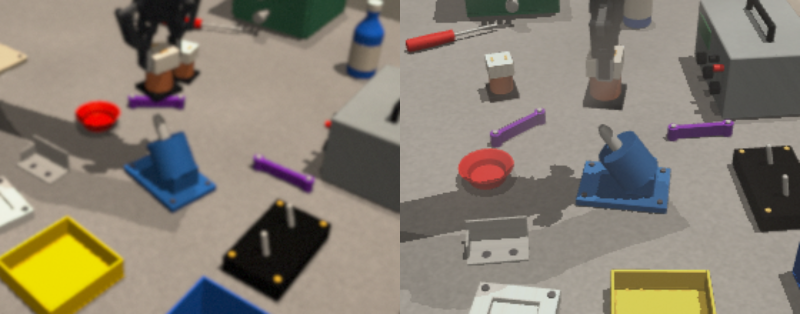

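Request:
{"fn": "send_rows", "kwargs": {"rows": [{"x": 0, "y": -0.15, "z": -2, "roll": 0, "claw": 1}, {"x": 0, "y": -0.15, "z": -4, "roll": 0, "claw": 1}, {"x": 0, "y": -0.15, "z": -4.6, "roll": 0, "claw": 1}, {"x": 0, "y": -0.15, "z": -4.9, "roll": 0, "claw": 1}, {"x": 0, "y": -0.15, "z": -5.1, "roll": 0, "claw": 1}]}}

```text
clock: 5.17
eef_pos: [557.2, -21.0, 158.3]
tool_rot: [3.141, -0.0, 2.899]
force: [0.9, 0.1, -1.8]
width: 43.1
```

Request:
{"fn": "send_rows", "kwargs": {"rows": [{"x": 0, "y": 0, "z": -0.1, "roll": 0, "claw": 1}, {"x": 0, "y": 0, "z": -0.2, "roll": 0, "claw": 1}, {"x": 0, "y": 0, "z": -0.3, "roll": 0, "claw": 1}, {"x": 0, "y": 0, "z": -0.3, "roll": 0, "claw": 1}, {"x": 0, "y": 0, "z": -0.3, "roll": 0, "claw": 1}]}}

```text
clock: 5.58
eef_pos: [557.2, -22.6, 155.7]
tool_rot: [3.141, 0.001, 2.897]
force: [0.2, -0.1, -2.4]
width: 42.9
```

Request:
{"fn": "send_rows", "kwargs": {"rows": [{"x": -0.2, "y": 0.05, "z": -0.05, "roll": 0, "claw": 1}, {"x": -0.4, "y": 0.1, "z": -0.1, "roll": 0, "claw": 1}, {"x": -0.6, "y": 0.15, "z": -0.1, "roll": 0, "claw": 1}, {"x": -0.8, "y": 0.2, "z": -0.1, "roll": 0, "claw": 1}, {"x": -1.0, "y": 0.25, "z": -0.1, "roll": 0, "claw": 1}]}}

```text
clock: 6.0
eef_pos: [552.6, -20.7, 156.1]
tool_rot: [3.139, 0.012, 2.897]
force: [9.6, -3.0, -1.4]
width: 42.9
```

Request:
{"fn": "send_rows", "kwargs": {"rows": [{"x": -0.2, "y": 0.05, "z": -0.05, "roll": 0, "claw": 1}, {"x": -0.4, "y": 0.1, "z": -0.1, "roll": 0, "claw": 1}, {"x": -0.6, "y": 0.15, "z": -0.2, "roll": 0, "claw": 1}, {"x": -0.8, "y": 0.2, "z": -0.25, "roll": 0, "claw": 1}, {"x": -1.0, "y": 0.25, "z": -0.3, "roll": 0, "claw": 1}]}}

```text
clock: 6.42
eef_pos: [543.9, -18.0, 154.0]
tool_rot: [3.138, 0.015, 2.897]
force: [10.4, -2.2, 2.5]
width: 43.4
```

Request:
{"fn": "send_rows", "kwargs": {"rows": [{"x": -0.2, "y": 0.05, "z": -0.1, "roll": 0, "claw": 1}, {"x": -0.4, "y": 0.1, "z": -0.2, "roll": 0, "claw": 1}, {"x": -0.6, "y": 0.15, "z": -0.3, "roll": 0, "claw": 1}, {"x": -0.8, "y": 0.2, "z": -0.4, "roll": 0, "claw": 1}, {"x": -1.0, "y": 0.25, "z": -0.5, "roll": 0, "claw": 1}]}}

```text
clock: 6.83
eef_pos: [533.5, -15.3, 149.3]
tool_rot: [3.138, 0.014, 2.897]
force: [9.3, -2.4, 6.9]
width: 43.2
```

Run:
```python
from h import *
s=ctrl.read_state();print(s["eef_pos"],s["tool_rot"],s["clock"],s["force"],s["torque"],s["width"])
im,d=ctrl.get_image("side");np.savez("side2.npz",im=im,d=d)
a,_=ctrl.get_image("scene")
cv2.imwrite("pics/p4.png",np.hstack([cv2.resize(im[130:230,240:340],(400,400)),cv2.resize(a[150:250,210:310],(400,400))]))
```

```text
[533.50557802 -15.2831256  149.2904043 ] [3.1378664  0.01412395 2.89667806] 6.8333 [ 9.27583762 -2.41962498  6.87738709] [-0.74133251 -2.48669994 -0.06145999] 43.23545640590063
```

View pics/p4.png

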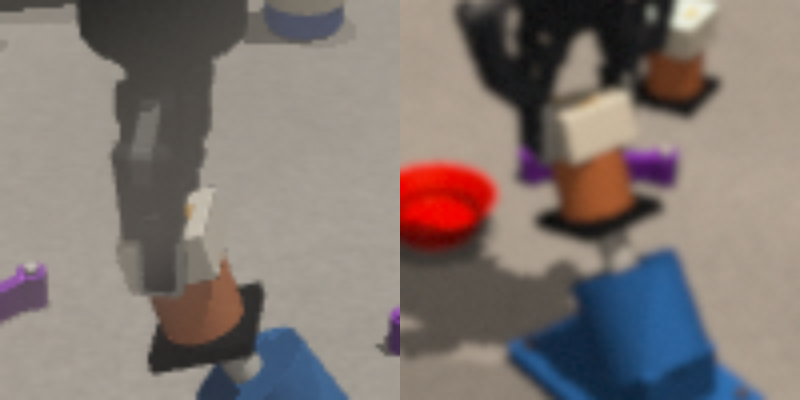

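Request:
{"fn": "send_rows", "kwargs": {"rows": [{"x": -0.2, "y": 0.05, "z": -0.15, "roll": 0, "claw": 1}, {"x": -0.4, "y": 0.1, "z": -0.3, "roll": 0, "claw": 1}, {"x": -0.6, "y": 0.15, "z": -0.4, "roll": 0, "claw": 1}, {"x": -0.8, "y": 0.2, "z": -0.5, "roll": 0, "claw": 1}, {"x": -1.0, "y": 0.25, "z": -0.6, "roll": 0, "claw": 1}]}}

```text
clock: 7.35
eef_pos: [524.3, -12.8, 143.2]
tool_rot: [3.137, 0.015, 2.897]
force: [10.6, -3.0, 2.3]
width: 43.0
```

Request:
{"fn": "send_rows", "kwargs": {"rows": [{"x": 0.1, "y": -0.03, "z": -0.15, "roll": 0, "claw": 1}, {"x": 0.2, "y": -0.05, "z": -0.3, "roll": 0, "claw": 1}, {"x": 0.3, "y": -0.08, "z": -0.4, "roll": 0, "claw": 1}, {"x": 0.35, "y": -0.09, "z": -0.5, "roll": 0, "claw": 1}, {"x": 0.4, "y": -0.1, "z": -0.6, "roll": 0, "claw": 1}]}}

```text
clock: 7.77
eef_pos: [527.0, -13.1, 137.4]
tool_rot: [3.138, 0.013, 2.897]
force: [3.5, -0.8, 17.5]
width: 43.1
```

Request:
{"fn": "send_rows", "kwargs": {"rows": [{"x": 0.1, "y": -0.03, "z": -0.15, "roll": 0, "claw": 1}, {"x": 0.2, "y": -0.05, "z": -0.3, "roll": 0, "claw": 1}, {"x": 0.3, "y": -0.08, "z": -0.4, "roll": 0, "claw": 1}, {"x": 0.35, "y": -0.09, "z": -0.5, "roll": 0, "claw": 1}, {"x": 0.4, "y": -0.1, "z": -0.6, "roll": 0, "claw": 1}]}}

```text
clock: 8.18
eef_pos: [525.8, -12.8, 135.0]
tool_rot: [3.141, 0.005, 2.898]
force: [-19.1, 2.6, 62.9]
width: 43.2
```

Request:
{"fn": "send_rows", "kwargs": {"rows": [{"x": -0.2, "y": 0.05, "z": 0.3, "roll": 0, "claw": 1}, {"x": -0.3, "y": 0.07, "z": 0.4, "roll": 0, "claw": 1}, {"x": -0.3, "y": 0.07, "z": 0.4, "roll": 0, "claw": 1}, {"x": -0.3, "y": 0.07, "z": 0.4, "roll": 0, "claw": 1}, {"x": -0.3, "y": 0.07, "z": 0.4, "roll": 0, "claw": 1}]}}

```text
clock: 8.6
eef_pos: [525.1, -12.7, 135.2]
tool_rot: [3.139, 0.007, 2.898]
force: [0.0, 1.0, 16.1]
width: 43.0
```

Run:
```python
from h import *
s=ctrl.read_state();print(s["eef_pos"],s["clock"],s["force"],s["torque"],s["width"])
im,d=ctrl.get_image("side");np.savez("side3.npz",im=im,d=d)
a,da=ctrl.get_image("scene");np.savez("scene3.npz",im=a,d=da)
cv2.imwrite("pics/p5.png",np.hstack([cv2.resize(im[140:240,250:350],(400,400)),cv2.resize(a[160:260,210:310],(400,400))]))
```

```text
[525.14360767 -12.69343843 135.15055465] 8.6 [ 0.02050695  0.97491075 16.0554499 ] [ 0.13360529 -0.49670337  0.07161437] 42.984985495075875
```

View pics/p5.png

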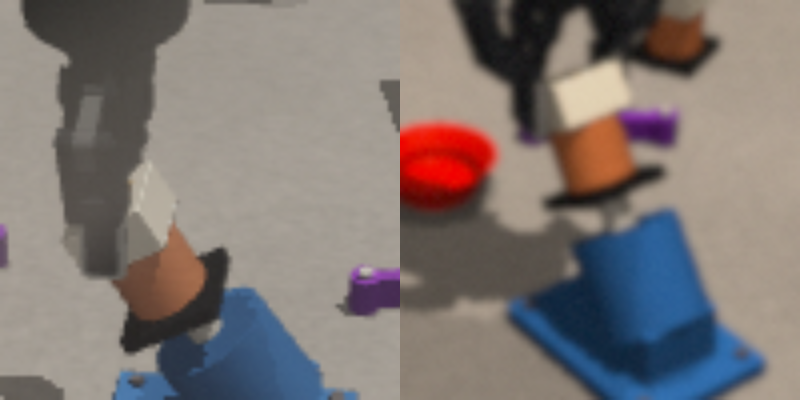

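Request:
{"fn": "send_rows", "kwargs": {"rows": [{"x": 0, "y": 0, "z": 0, "roll": 0, "claw": 1}, {"x": 0, "y": 0, "z": 0, "roll": 0, "claw": 1}, {"x": 0, "y": 0, "z": 0, "roll": 0, "claw": 1}, {"x": 0, "y": 0, "z": 0, "roll": 0, "claw": 1}, {"x": 0, "y": 0, "z": 0, "roll": 0, "claw": 1}]}}

```text
clock: 9.12
eef_pos: [525.1, -12.7, 135.1]
tool_rot: [3.139, 0.007, 2.898]
force: [-0.5, 1.2, 15.2]
width: 43.3
```

Request:
{"fn": "send_rows", "kwargs": {"rows": [{"x": 0, "y": 0, "z": 0, "roll": 0, "claw": 1}, {"x": 0, "y": 0, "z": 0.2, "roll": 0, "claw": 1}, {"x": -0.1, "y": 0.03, "z": 0.4, "roll": 0, "claw": 1}, {"x": -0.3, "y": 0.07, "z": 0.6, "roll": 0, "claw": 1}, {"x": -0.4, "y": 0.1, "z": 0.8, "roll": 0, "claw": 1}]}}

```text
clock: 9.53
eef_pos: [521.1, -12.3, 141.3]
tool_rot: [3.139, 0.006, 2.897]
force: [6.2, -0.0, -2.2]
width: 43.0
```

Request:
{"fn": "send_rows", "kwargs": {"rows": [{"x": 0.3, "y": -0.08, "z": 0.1, "roll": 0, "claw": 1}, {"x": 0.6, "y": -0.15, "z": 0.2, "roll": 0, "claw": 1}, {"x": 0.9, "y": -0.22, "z": 0.35, "roll": 0, "claw": 1}, {"x": 1.2, "y": -0.3, "z": 0.5, "roll": 0, "claw": 1}, {"x": 1.5, "y": -0.37, "z": 0.6, "roll": 0, "claw": 1}]}}

```text
clock: 9.95
eef_pos: [527.6, -15.3, 144.4]
tool_rot: [-3.14, -0.012, 2.898]
force: [-8.8, 6.2, -5.9]
width: 43.3
```

Request:
{"fn": "send_rows", "kwargs": {"rows": [{"x": 0.3, "y": -0.08, "z": 0.1, "roll": 0, "claw": 1}, {"x": 0.6, "y": -0.15, "z": 0.2, "roll": 0, "claw": 1}, {"x": 0.9, "y": -0.22, "z": 0.25, "roll": 0, "claw": 1}, {"x": 1.2, "y": -0.3, "z": 0.3, "roll": 0, "claw": 1}, {"x": 1.5, "y": -0.37, "z": 0.35, "roll": 0, "claw": 1}]}}

```text
clock: 10.37
eef_pos: [540.2, -18.4, 147.2]
tool_rot: [-3.139, -0.017, 2.899]
force: [-11.7, 5.2, -2.8]
width: 42.9
```

Request:
{"fn": "send_rows", "kwargs": {"rows": [{"x": 0.2, "y": -0.05, "z": 0, "roll": 0, "claw": 1}, {"x": 0.4, "y": -0.1, "z": 0, "roll": 0, "claw": 1}, {"x": 0.6, "y": -0.15, "z": 0, "roll": 0, "claw": 1}, {"x": 0.8, "y": -0.2, "z": 0, "roll": 0, "claw": 1}, {"x": 1.0, "y": -0.25, "z": 0, "roll": 0, "claw": 1}]}}

```text
clock: 10.78
eef_pos: [549.5, -20.4, 147.1]
tool_rot: [-3.139, -0.019, 2.899]
force: [-9.0, 4.6, -3.0]
width: 43.0
```

Run:
```python
from h import *
s=ctrl.read_state();print(s["eef_pos"],s["clock"],s["force"],s["width"])
im,d=ctrl.get_image("side")
a,da=ctrl.get_image("scene")
cv2.imwrite("pics/p6.png",np.hstack([cv2.resize(im[130:230,250:350],(400,400)),cv2.resize(a[150:250,210:310],(400,400))]))
```

```text
[549.45403503 -20.44440217 147.13488654] 10.7833 [-8.98214185  4.56960514 -3.04496201] 42.97177141113799
```

View pics/p6.png

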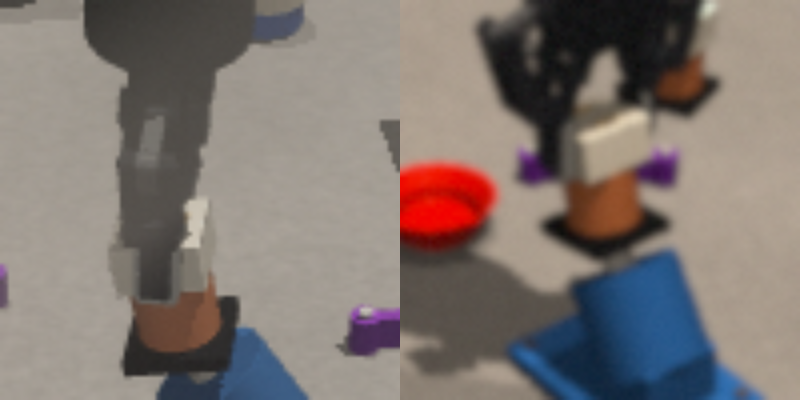

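Request:
{"fn": "send_rows", "kwargs": {"rows": [{"x": 0.3, "y": -0.08, "z": 0, "roll": 0, "claw": 1}, {"x": 0.6, "y": -0.15, "z": 0.3, "roll": 0, "claw": 1}, {"x": 0.6, "y": -0.15, "z": 2, "roll": 0, "claw": 1}, {"x": 0.6, "y": -0.15, "z": 5, "roll": 0, "claw": 1}, {"x": 0.6, "y": -0.15, "z": 6.5, "roll": 0, "claw": 1}]}}

```text
clock: 11.3
eef_pos: [563.9, -24.1, 215.9]
tool_rot: [-3.142, -0.001, 2.898]
force: [0.2, 0.4, -2.7]
width: 43.1
```

Request:
{"fn": "send_rows", "kwargs": {"rows": [{"x": 0.6, "y": -4, "z": 0, "roll": 0, "claw": 1}, {"x": 1.2, "y": -8, "z": 0, "roll": 0, "claw": 1}, {"x": 1.8, "y": -12, "z": 0, "roll": 0, "claw": 1}, {"x": 2.4, "y": -16, "z": 0, "roll": 0, "claw": 1}, {"x": 3, "y": -20, "z": 0, "roll": 0, "claw": 1}]}}

```text
clock: 11.72
eef_pos: [593.2, -226.6, 214.4]
tool_rot: [-3.141, -0.002, 2.897]
force: [1.7, 0.4, -2.1]
width: 43.0
```

Request:
{"fn": "send_rows", "kwargs": {"rows": [{"x": 0.5, "y": -3, "z": 0, "roll": 0, "claw": 1}, {"x": 0.8, "y": -5.4, "z": -3, "roll": 0, "claw": 1}, {"x": 0.8, "y": -5.4, "z": -6, "roll": 0, "claw": 1}, {"x": 0.8, "y": -5.4, "z": -10, "roll": 0, "claw": 1}, {"x": 0.8, "y": -5.4, "z": -12.5, "roll": 0, "claw": 1}]}}

```text
clock: 12.13
eef_pos: [599.2, -278.8, 85.8]
tool_rot: [3.141, -0.006, 2.895]
force: [-0.0, 0.5, -2.6]
width: 43.0
```

Run:
```python
from h import *
s=ctrl.read_state();print(s["eef_pos"],s["clock"],s["force"],s["width"])
```

```text
[ 599.23048171 -278.81610894   85.76152644] 12.1333 [-0.04774601  0.45741809 -2.60028014] 43.01082701372995
```

Request:
{"fn": "send_rows", "kwargs": {"rows": [{"x": -0.3, "y": 0, "z": -1.2, "roll": 0, "claw": 1}, {"x": -0.3, "y": 0, "z": -2.2, "roll": 0, "claw": 1}, {"x": -0.3, "y": 0, "z": -2.8, "roll": 0, "claw": 1}, {"x": -0.3, "y": 0, "z": -3.1, "roll": 0, "claw": 1}, {"x": -0.3, "y": 0, "z": -3.1, "roll": 0, "claw": 1}]}}

```text
clock: 12.55
eef_pos: [599.2, -278.4, 59.4]
tool_rot: [-3.141, 0.0, 2.897]
force: [-0.6, 0.6, -1.3]
width: 43.3
```

Request:
{"fn": "send_rows", "kwargs": {"rows": [{"x": 0, "y": 0, "z": 0, "roll": 0, "claw": 0}, {"x": 0, "y": 0, "z": 0, "roll": 0, "claw": 0}, {"x": 0, "y": 0, "z": 0, "roll": 0, "claw": 0}, {"x": 0, "y": 0, "z": 0, "roll": 0, "claw": 0}, {"x": 0, "y": 0, "z": 0, "roll": 0, "claw": 0}]}}

```text
clock: 12.97
eef_pos: [599.4, -278.3, 59.4]
tool_rot: [-3.141, 0.001, 2.897]
force: [-0.1, 0.1, 0.1]
width: 85.7
```

Request:
{"fn": "send_rows", "kwargs": {"rows": [{"x": 0, "y": 0, "z": 3, "roll": 0, "claw": 0}, {"x": 0, "y": 0, "z": 7, "roll": 0, "claw": 0}, {"x": 0, "y": 0, "z": 11, "roll": 0, "claw": 0}, {"x": 0, "y": 0, "z": 15, "roll": 0, "claw": 0}, {"x": 0, "y": 0, "z": 18, "roll": 0, "claw": 0}]}}

```text
clock: 13.38
eef_pos: [600.0, -278.3, 242.8]
tool_rot: [-3.141, 0.004, 2.897]
force: [0.9, -0.2, -0.1]
width: 85.3
```

Run:
```python
from h import *
s=ctrl.read_state();print(s["eef_pos"],s["clock"],s["force"],s["width"])
for n in ("scene","side"):
    im,d=ctrl.get_image(n);P=cloud(n,d,d>0)
    k=(abs(P[:,0]-595)<54)&(abs(P[:,1]+277)<54)&(P[:,2]>60)&(P[:,2]<90);print(n,k.sum(),rect(P[k]),np.percentile(P[k][:,2],[5,95]))
    k=(abs(P[:,0]-402)<45)&(abs(P[:,1]-253)<50)&(P[:,2]>64)&(P[:,2]<90);print(n,k.sum(),rect(P[k]))
```

```text
[ 599.99551851 -278.3296662   242.75204961] 13.3833 [ 0.92370857 -0.21120271 -0.10830309] 85.33634104888917
scene 569 (array([ 607.5, -281.1]), array([44.7, 47. ]), -13.8) [62.57326383 73.42459143]
scene 127 (array([400.1, 253.1]), array([46.3, 46. ]), 11.5)
side 747 (array([ 607.8, -280.2]), array([47.4, 43.7]), -14.5) [62.85055334 74.66932441]
side 189 (array([401.2, 255. ]), array([43.7, 49.1]), 10.7)
```

Request:
{"fn": "send_rows", "kwargs": {"rows": [{"x": -1.4, "y": 3.6, "z": 0, "roll": 2, "claw": 0}, {"x": -2.8, "y": 7.2, "z": 0, "roll": 4, "claw": 0}, {"x": -4.2, "y": 10.8, "z": 0, "roll": 6, "claw": 0}, {"x": -5.6, "y": 14.4, "z": 0, "roll": 8, "claw": 0}, {"x": -7, "y": 18, "z": 0, "roll": 10, "claw": 0}]}}

```text
clock: 13.9
eef_pos: [527.7, -96.7, 238.4]
tool_rot: [3.141, -0.0, 3.073]
force: [0.4, 0.8, 0.7]
width: 85.3
```

Request:
{"fn": "send_rows", "kwargs": {"rows": [{"x": -1.4, "y": 3.6, "z": 0, "roll": 2, "claw": 0}, {"x": -2.8, "y": 7.2, "z": 0, "roll": 4, "claw": 0}, {"x": -4.2, "y": 10.8, "z": 0, "roll": 6, "claw": 0}, {"x": -5.6, "y": 14.4, "z": 0, "roll": 8, "claw": 0}, {"x": -7, "y": 18, "z": 0, "roll": 10, "claw": 0}]}}

```text
clock: 14.32
eef_pos: [457.8, 83.2, 238.6]
tool_rot: [-3.142, -0.0, -3.035]
force: [0.0, 0.6, 1.1]
width: 84.9
```

Request:
{"fn": "send_rows", "kwargs": {"rows": [{"x": -1.4, "y": 3.6, "z": 0, "roll": 1, "claw": 0}, {"x": -2.8, "y": 7.2, "z": 0, "roll": 3, "claw": 0}, {"x": -4.2, "y": 10.8, "z": 0, "roll": 4, "claw": 0}, {"x": -5.2, "y": 14.4, "z": 0, "roll": 4, "claw": 0}, {"x": -5.9, "y": 17.2, "z": 0, "roll": 4, "claw": 0}]}}

```text
clock: 14.73
eef_pos: [398.2, 256.7, 238.8]
tool_rot: [3.141, -0.0, -2.964]
force: [-0.4, 0.3, -0.4]
width: 85.6
```

Request:
{"fn": "send_rows", "kwargs": {"rows": [{"x": 0, "y": 0, "z": 0, "roll": 0, "claw": 0}, {"x": 0, "y": 0, "z": 0, "roll": 0, "claw": 0}]}}

```text
clock: 14.9
eef_pos: [399.0, 255.4, 238.6]
tool_rot: [3.141, -0.0, -2.963]
force: [-0.2, -0.3, 0.8]
width: 85.5
```

Run:
```python
from h import *
s=ctrl.read_state();print(s["eef_pos"],s["tool_rot"],s["clock"])
im,P,C=wcloud()
Q=P[(abs(P[:,0]-401)<50)&(abs(P[:,1]-254)<50)];F=Q[(Q[:,2]>64)&(Q[:,2]<80)];print(len(F),rect(F),np.median(F,0))
```

```text
[399.02086004 255.3979785  238.55976125] [ 3.14119459e+00 -4.68639644e-04 -2.96271904e+00] 14.9
2056 (array([400.2, 256.4]), array([43.4, 44.2]), 9.9) [398.9781028  256.2905582   70.60228034]
```

Request:
{"fn": "send_rows", "kwargs": {"rows": [{"x": 0.1, "y": 0.1, "z": -4, "roll": 0, "claw": 0}, {"x": 0.1, "y": 0.1, "z": -8, "roll": 0, "claw": 0}, {"x": 0.1, "y": 0.1, "z": -12, "roll": 0, "claw": 0}, {"x": 0.1, "y": 0.1, "z": -16, "roll": 0, "claw": 0}, {"x": 0.1, "y": 0.1, "z": -18.9, "roll": 0, "claw": 0}]}}

```text
clock: 15.37
eef_pos: [400.8, 251.7, 47.1]
tool_rot: [-3.139, -0.003, -2.97]
force: [-0.1, -0.4, -0.5]
width: 85.5
```

Request:
{"fn": "send_rows", "kwargs": {"rows": [{"x": 0, "y": 0, "z": 0, "roll": 0, "claw": 0}, {"x": 0, "y": 0, "z": 0, "roll": 0, "claw": 0.3}, {"x": 0, "y": 0, "z": 0, "roll": 0, "claw": 1}, {"x": 0, "y": 0, "z": 0, "roll": 0, "claw": 1}, {"x": 0, "y": 0, "z": 0, "roll": 0, "claw": 1}]}}

```text
clock: 15.78
eef_pos: [402.5, 255.4, 52.0]
tool_rot: [3.14, 0.004, -2.968]
force: [-0.7, 0.9, 6.3]
width: 42.9
```

Request:
{"fn": "send_rows", "kwargs": {"rows": [{"x": 0, "y": 0, "z": 0, "roll": 0, "claw": 1}, {"x": 0, "y": 0, "z": 0, "roll": 0, "claw": 1}, {"x": 0, "y": 0, "z": 0, "roll": 0, "claw": 1}, {"x": 0, "y": 0, "z": 0, "roll": 0, "claw": 1}, {"x": 0, "y": 0, "z": 0, "roll": 0, "claw": 1}]}}

```text
clock: 16.2
eef_pos: [402.5, 255.4, 52.0]
tool_rot: [3.14, 0.004, -2.968]
force: [-0.1, -0.1, 4.5]
width: 43.1
```

Request:
{"fn": "send_rows", "kwargs": {"rows": [{"x": 0, "y": 0, "z": 2, "roll": 0, "claw": 1}, {"x": 0, "y": 0, "z": 6, "roll": 0, "claw": 1}, {"x": 0, "y": 0, "z": 10, "roll": 0, "claw": 1}, {"x": 0.5, "y": -1, "z": 14, "roll": -2, "claw": 1}, {"x": 2, "y": -3.6, "z": 16, "roll": -4, "claw": 1}]}}

```text
clock: 16.62
eef_pos: [420.9, 223.7, 215.8]
tool_rot: [3.135, 0.008, -3.031]
force: [2.2, 0.7, -1.7]
width: 42.8
```

Request:
{"fn": "send_rows", "kwargs": {"rows": [{"x": 1.9, "y": -3.4, "z": 0, "roll": -4, "claw": 1}, {"x": 3.8, "y": -6.8, "z": 0, "roll": -8, "claw": 1}, {"x": 5.7, "y": -10.2, "z": 0, "roll": -12, "claw": 1}, {"x": 7.6, "y": -13.6, "z": 0, "roll": -16, "claw": 1}, {"x": 9.5, "y": -17, "z": 0, "roll": -20, "claw": 1}]}}

```text
clock: 17.03
eef_pos: [516.6, 46.6, 211.7]
tool_rot: [3.141, 0.002, 2.893]
force: [0.3, 0.0, -2.2]
width: 43.3
```

Request:
{"fn": "send_rows", "kwargs": {"rows": [{"x": 1.9, "y": -3.4, "z": 0, "roll": 0, "claw": 1}, {"x": 3, "y": -5.5, "z": 0, "roll": 0, "claw": 1}, {"x": 4, "y": -7, "z": 0, "roll": 0, "claw": 1}, {"x": 4, "y": -7, "z": 0, "roll": 0, "claw": 1}, {"x": 4, "y": -7, "z": 0, "roll": 0, "claw": 1}]}}

```text
clock: 17.45
eef_pos: [556.1, -22.5, 210.9]
tool_rot: [3.141, 0.001, 2.894]
force: [0.1, 0.9, -1.5]
width: 42.9
```

Run:
```python
from h import *
s=ctrl.read_state();print(s["eef_pos"],s["tool_rot"],s["clock"],s["force"],s["width"])
e=s["eef_pos"]
for n in("scene","side"):
    im,d=ctrl.get_image(n)
    P=cloud(n,d,d>0);m=(abs(P[:,0]-e[0])<60)&(abs(P[:,1]-e[1])<60)
    k=m&(P[:,2]>e[2]-54)&(P[:,2]<e[2]-44);print(n,k.sum(),rect(P[k]))
```

```text
[556.05735753 -22.45111512 210.87177965] [3.14132947e+00 1.20943816e-03 2.89439351e+00] 17.45 [ 0.13347665  0.86368794 -1.5125593 ] 42.88552697611169
scene 228 (array([553.5, -22.5]), array([54.3, 55.1]), -14.6)
side 248 (array([553.8, -22.2]), array([52.6, 52.2]), -14.1)
```

Request:
{"fn": "send_rows", "kwargs": {"rows": [{"x": 0.15, "y": 0.1, "z": -2, "roll": 0, "claw": 1}, {"x": 0.15, "y": 0.1, "z": -4, "roll": 0, "claw": 1}, {"x": 0.15, "y": 0.1, "z": -4.8, "roll": 0, "claw": 1}, {"x": 0.15, "y": 0.1, "z": -5.2, "roll": 0, "claw": 1}, {"x": 0.15, "y": 0.1, "z": -5.5, "roll": 0, "claw": 1}]}}

```text
clock: 17.97
eef_pos: [557.2, -19.2, 154.9]
tool_rot: [3.141, -0.0, 2.899]
force: [0.6, -0.3, -1.9]
width: 43.1
```

Request:
{"fn": "send_rows", "kwargs": {"rows": [{"x": -0.2, "y": 0.05, "z": -0.05, "roll": 0, "claw": 1}, {"x": -0.4, "y": 0.1, "z": -0.1, "roll": 0, "claw": 1}, {"x": -0.6, "y": 0.15, "z": -0.1, "roll": 0, "claw": 1}, {"x": -0.8, "y": 0.2, "z": -0.1, "roll": 0, "claw": 1}, {"x": -1.0, "y": 0.25, "z": -0.1, "roll": 0, "claw": 1}]}}

```text
clock: 18.38
eef_pos: [552.8, -18.7, 156.0]
tool_rot: [3.139, 0.012, 2.897]
force: [10.0, -4.5, -1.7]
width: 43.1
```

Request:
{"fn": "send_rows", "kwargs": {"rows": [{"x": -0.2, "y": 0.05, "z": -0.05, "roll": 0, "claw": 1}, {"x": -0.4, "y": 0.1, "z": -0.1, "roll": 0, "claw": 1}, {"x": -0.6, "y": 0.15, "z": -0.2, "roll": 0, "claw": 1}, {"x": -0.8, "y": 0.2, "z": -0.25, "roll": 0, "claw": 1}, {"x": -1.0, "y": 0.25, "z": -0.3, "roll": 0, "claw": 1}]}}

```text
clock: 18.8
eef_pos: [544.4, -16.2, 154.1]
tool_rot: [3.138, 0.015, 2.896]
force: [10.7, -3.9, 3.0]
width: 43.0
```

Same behaviour as before; continue the arc.

Request:
{"fn": "send_rows", "kwargs": {"rows": [{"x": -0.2, "y": 0.05, "z": -0.1, "roll": 0, "claw": 1}, {"x": -0.4, "y": 0.1, "z": -0.2, "roll": 0, "claw": 1}, {"x": -0.6, "y": 0.15, "z": -0.3, "roll": 0, "claw": 1}, {"x": -0.8, "y": 0.2, "z": -0.4, "roll": 0, "claw": 1}, {"x": -1.0, "y": 0.25, "z": -0.5, "roll": 0, "claw": 1}]}}

```text
clock: 19.22
eef_pos: [534.1, -13.5, 149.4]
tool_rot: [3.139, 0.015, 2.896]
force: [7.0, -3.2, 6.3]
width: 43.2
```

Request:
{"fn": "send_rows", "kwargs": {"rows": [{"x": -0.2, "y": 0.05, "z": -0.15, "roll": 0, "claw": 1}, {"x": -0.4, "y": 0.1, "z": -0.3, "roll": 0, "claw": 1}, {"x": -0.6, "y": 0.1, "z": -0.4, "roll": 0, "claw": 1}, {"x": -0.8, "y": 0.15, "z": -0.5, "roll": 0, "claw": 1}, {"x": -1.0, "y": 0.15, "z": -0.6, "roll": 0, "claw": 1}]}}

```text
clock: 19.63
eef_pos: [525.1, -11.5, 143.3]
tool_rot: [3.137, 0.016, 2.897]
force: [8.6, -1.4, 3.4]
width: 43.2
```

Request:
{"fn": "send_rows", "kwargs": {"rows": [{"x": 0.1, "y": -0.03, "z": -0.15, "roll": 0, "claw": 1}, {"x": 0.2, "y": -0.05, "z": -0.3, "roll": 0, "claw": 1}, {"x": 0.3, "y": -0.08, "z": -0.4, "roll": 0, "claw": 1}, {"x": 0.35, "y": -0.09, "z": -0.5, "roll": 0, "claw": 1}, {"x": 0.4, "y": -0.1, "z": -0.6, "roll": 0, "claw": 1}]}}

```text
clock: 20.05
eef_pos: [527.6, -12.6, 137.5]
tool_rot: [3.138, 0.013, 2.896]
force: [4.6, -2.5, 12.5]
width: 42.9
```

Request:
{"fn": "send_rows", "kwargs": {"rows": [{"x": 0.1, "y": -0.03, "z": -0.1, "roll": 0, "claw": 1}, {"x": 0.15, "y": -0.04, "z": -0.2, "roll": 0, "claw": 1}, {"x": 0.2, "y": -0.05, "z": -0.3, "roll": 0, "claw": 1}, {"x": 0.2, "y": -0.05, "z": -0.35, "roll": 0, "claw": 1}, {"x": 0.25, "y": -0.06, "z": -0.4, "roll": 0, "claw": 1}]}}

```text
clock: 20.47
eef_pos: [530.2, -13.2, 133.6]
tool_rot: [3.138, 0.014, 2.896]
force: [4.9, -3.6, 12.5]
width: 42.9
```

Request:
{"fn": "send_rows", "kwargs": {"rows": [{"x": 0.1, "y": -0.03, "z": -0.15, "roll": 0, "claw": 1}, {"x": 0.2, "y": -0.05, "z": -0.3, "roll": 0, "claw": 1}, {"x": 0.3, "y": -0.08, "z": -0.4, "roll": 0, "claw": 1}, {"x": 0.35, "y": -0.09, "z": -0.5, "roll": 0, "claw": 1}, {"x": 0.4, "y": -0.1, "z": -0.6, "roll": 0, "claw": 1}]}}

```text
clock: 20.88
eef_pos: [534.2, -14.3, 127.6]
tool_rot: [3.139, 0.014, 2.896]
force: [4.9, -2.3, 13.0]
width: 43.6
```

Request:
{"fn": "send_rows", "kwargs": {"rows": [{"x": 0.1, "y": -0.03, "z": -0.1, "roll": 0, "claw": 1}, {"x": 0.15, "y": -0.04, "z": -0.2, "roll": 0, "claw": 1}, {"x": 0.2, "y": -0.05, "z": -0.3, "roll": 0, "claw": 1}, {"x": 0.2, "y": -0.05, "z": -0.35, "roll": 0, "claw": 1}, {"x": 0.25, "y": -0.06, "z": -0.4, "roll": 0, "claw": 1}]}}

```text
clock: 21.3
eef_pos: [536.8, -14.9, 123.7]
tool_rot: [3.138, 0.014, 2.896]
force: [4.6, -2.8, 12.6]
width: 43.1
```

Request:
{"fn": "send_rows", "kwargs": {"rows": [{"x": 0.1, "y": -0.03, "z": -0.1, "roll": 0, "claw": 1}, {"x": 0.15, "y": -0.04, "z": -0.2, "roll": 0, "claw": 1}, {"x": 0.2, "y": -0.05, "z": -0.3, "roll": 0, "claw": 1}, {"x": 0.2, "y": -0.05, "z": -0.3, "roll": 0, "claw": 1}, {"x": 0.2, "y": -0.05, "z": -0.3, "roll": 0, "claw": 1}]}}

```text
clock: 21.72
eef_pos: [535.7, -14.6, 120.0]
tool_rot: [3.14, 0.008, 2.897]
force: [0.4, -0.7, 13.2]
width: 42.8
```

Request:
{"fn": "send_rows", "kwargs": {"rows": [{"x": 0.05, "y": -0.02, "z": -0.05, "roll": 0, "claw": 1}, {"x": 0.1, "y": -0.03, "z": -0.1, "roll": 0, "claw": 1}, {"x": 0.1, "y": -0.03, "z": -0.15, "roll": 0, "claw": 1}, {"x": 0.15, "y": -0.03, "z": -0.2, "roll": 0, "claw": 1}]}}

```text
clock: 22.05
eef_pos: [534.6, -14.3, 118.1]
tool_rot: [3.141, 0.003, 2.897]
force: [-7.7, 1.4, 23.5]
width: 43.2
```

Run:
```python
from h import *
s=ctrl.read_state();print(s["eef_pos"],s["clock"],s["force"],s["torque"],s["width"])
im,d=ctrl.get_image("side")
a,da=ctrl.get_image("scene")
cv2.imwrite("pics/p7.png",np.hstack([cv2.resize(im[140:240,250:350],(400,400)),cv2.resize(a[160:260,210:310],(400,400))]))
```

```text
[534.60131034 -14.33857134 118.08297303] 22.05 [-7.74987418  1.40378224 23.50809256] [ 0.01864997  0.77260358 -0.02784365] 43.17383613034287
```

View pics/p7.png

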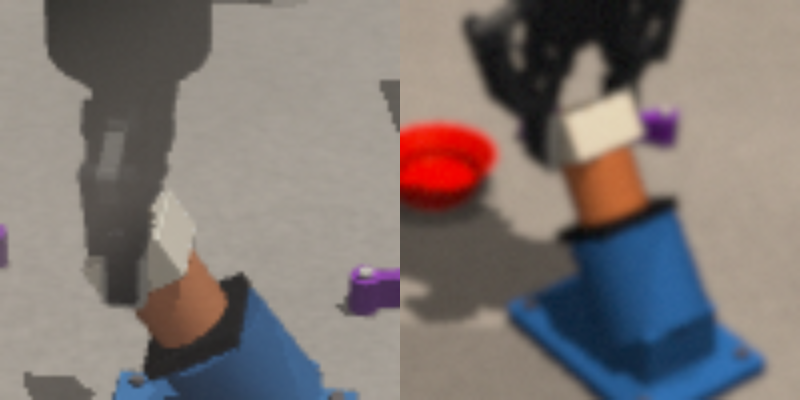

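Request:
{"fn": "send_rows", "kwargs": {"rows": [{"x": 0, "y": 0, "z": -0.1, "roll": 0, "claw": 1}, {"x": 0, "y": 0, "z": -0.15, "roll": 0, "claw": 1}, {"x": 0, "y": 0, "z": -0.15, "roll": 0, "claw": 1}, {"x": 0, "y": 0, "z": -0.15, "roll": 0, "claw": 1}, {"x": 0, "y": 0, "z": -0.15, "roll": 0, "claw": 1}]}}

```text
clock: 22.57
eef_pos: [533.8, -14.2, 116.6]
tool_rot: [3.141, 0.002, 2.898]
force: [-8.2, 2.0, 22.6]
width: 43.0
```

Request:
{"fn": "send_rows", "kwargs": {"rows": [{"x": 0, "y": 0, "z": 0, "roll": 0, "claw": 1}, {"x": 0, "y": 0, "z": 0, "roll": 0, "claw": 1}, {"x": 0, "y": 0, "z": 0, "roll": 0, "claw": 1}, {"x": 0, "y": 0, "z": 0, "roll": 0, "claw": 1}, {"x": 0, "y": 0, "z": 0, "roll": 0, "claw": 1}]}}

```text
clock: 22.98
eef_pos: [533.8, -14.1, 116.6]
tool_rot: [3.141, 0.002, 2.898]
force: [-7.5, 2.4, 22.6]
width: 42.8
```

Request:
{"fn": "send_rows", "kwargs": {"rows": [{"x": -0.1, "y": 0.03, "z": 0.4, "roll": 0, "claw": 1}, {"x": -0.3, "y": 0.08, "z": 0.6, "roll": 0, "claw": 1}, {"x": -0.5, "y": 0.12, "z": 0.9, "roll": 0, "claw": 1}, {"x": -0.7, "y": 0.17, "z": 1.2, "roll": 0, "claw": 1}, {"x": -0.9, "y": 0.22, "z": 1.5, "roll": 0, "claw": 1}]}}

```text
clock: 23.4
eef_pos: [526.0, -13.1, 128.8]
tool_rot: [3.141, 0.002, 2.897]
force: [3.7, -0.6, -2.1]
width: 43.0
```

Request:
{"fn": "send_rows", "kwargs": {"rows": [{"x": -0.1, "y": 0.03, "z": 0.3, "roll": 0, "claw": 1}, {"x": -0.3, "y": 0.06, "z": 0.6, "roll": 0, "claw": 1}, {"x": -0.4, "y": 0.1, "z": 0.9, "roll": 0, "claw": 1}, {"x": -0.5, "y": 0.1, "z": 1.1, "roll": 0, "claw": 1}, {"x": -0.6, "y": 0.1, "z": 1.3, "roll": 0, "claw": 1}]}}

```text
clock: 23.82
eef_pos: [518.1, -11.7, 141.3]
tool_rot: [-3.141, -0.002, 2.898]
force: [1.9, 0.1, -1.4]
width: 43.3
```

Request:
{"fn": "send_rows", "kwargs": {"rows": [{"x": 0.3, "y": -0.08, "z": 0.1, "roll": 0, "claw": 1}, {"x": 0.6, "y": -0.15, "z": 0.2, "roll": 0, "claw": 1}, {"x": 0.9, "y": -0.22, "z": 0.35, "roll": 0, "claw": 1}, {"x": 1.2, "y": -0.3, "z": 0.5, "roll": 0, "claw": 1}, {"x": 1.5, "y": -0.37, "z": 0.6, "roll": 0, "claw": 1}]}}

```text
clock: 24.23
eef_pos: [527.2, -14.6, 144.7]
tool_rot: [-3.138, -0.015, 2.898]
force: [-8.9, 3.3, -5.9]
width: 43.0
```

Request:
{"fn": "send_rows", "kwargs": {"rows": [{"x": 0.3, "y": -0.08, "z": 0.1, "roll": 0, "claw": 1}, {"x": 0.6, "y": -0.15, "z": 0.2, "roll": 0, "claw": 1}, {"x": 0.9, "y": -0.22, "z": 0.25, "roll": 0, "claw": 1}, {"x": 1.2, "y": -0.3, "z": 0.3, "roll": 0, "claw": 1}, {"x": 1.5, "y": -0.37, "z": 0.35, "roll": 0, "claw": 1}]}}

```text
clock: 24.65
eef_pos: [541.6, -18.1, 148.1]
tool_rot: [-3.138, -0.016, 2.898]
force: [-9.5, 3.3, -4.3]
width: 43.1
```

Request:
{"fn": "send_rows", "kwargs": {"rows": [{"x": 0.2, "y": -0.05, "z": 0, "roll": 0, "claw": 1}, {"x": 0.4, "y": -0.1, "z": 0, "roll": 0, "claw": 1}, {"x": 0.6, "y": -0.15, "z": 0, "roll": 0, "claw": 1}, {"x": 0.8, "y": -0.2, "z": 0, "roll": 0, "claw": 1}, {"x": 1.0, "y": -0.25, "z": 0, "roll": 0, "claw": 1}]}}

```text
clock: 25.07
eef_pos: [550.5, -20.2, 148.0]
tool_rot: [-3.138, -0.019, 2.898]
force: [-8.2, 4.3, -4.8]
width: 42.9
```

Request:
{"fn": "send_rows", "kwargs": {"rows": [{"x": 0.2, "y": -0.05, "z": 0, "roll": 0, "claw": 1}, {"x": 0.4, "y": -0.1, "z": 0, "roll": 0, "claw": 1}, {"x": 0.6, "y": -0.15, "z": 0, "roll": 0, "claw": 1}, {"x": 0.8, "y": -0.2, "z": 0, "roll": 0, "claw": 1}, {"x": 0.9, "y": -0.22, "z": 0, "roll": 0, "claw": 1}]}}

```text
clock: 25.48
eef_pos: [557.9, -22.0, 147.1]
tool_rot: [-3.138, -0.022, 2.898]
force: [-15.7, 5.6, -3.6]
width: 42.9
```

Request:
{"fn": "send_rows", "kwargs": {"rows": [{"x": 0, "y": 0, "z": 0.5, "roll": 0, "claw": 1}, {"x": 0, "y": 0, "z": 2, "roll": 0, "claw": 1}, {"x": 0, "y": 0, "z": 4, "roll": 0, "claw": 1}, {"x": 0, "y": 0, "z": 6, "roll": 0, "claw": 1}, {"x": 0, "y": 0, "z": 7, "roll": 0, "claw": 1}]}}

```text
clock: 25.9
eef_pos: [569.1, -24.0, 222.6]
tool_rot: [3.141, 0.002, 2.897]
force: [0.2, 0.1, -1.3]
width: 43.2
```

Run:
```python
from h import *
s=ctrl.read_state();print(s["eef_pos"],s["tool_rot"],s["clock"],s["force"],s["width"])
e=s["eef_pos"];o=[]
for n in("scene","side"):
    im,d=ctrl.get_image(n);o.append(im)
    P=cloud(n,d,d>0);m=(abs(P[:,0]-e[0])<60)&(abs(P[:,1]-e[1])<60)
    k=m&(P[:,2]>e[2]-62)&(P[:,2]<e[2]-42);F=P[k];h=np.array([-.97,.242]);t=F[:,:2]@h;lo=F[t<np.percentile(t,15)];hi=F[t>np.percentile(t,85)]
    print(n,k.sum(),rect(F),"z at -h end",np.median(lo[:,2]).round(1),"z at +h end",np.median(hi[:,2]).round(1),F[:,2].min())
cv2.imwrite("pics/p8.png",np.hstack([cv2.resize(o[1][110:210,240:340],(400,400)),cv2.resize(o[0][120:220,210:310],(400,400))]))
```

```text
[569.06587367 -24.02307042 222.61399676] [3.14086795e+00 2.15282412e-03 2.89712937e+00] 25.9 [ 0.1526445   0.09888167 -1.34041475] 43.20837562779619
scene 238 (array([571.9, -25.1]), array([56. , 53.3]), -17.5) z at -h end 175.7 z at +h end 175.4 168.59083194553216
side 205 (array([572.4, -24.7]), array([57.5, 52.4]), -14.2) z at -h end 177.9 z at +h end 177.4 169.59205581115322
```

View pics/p8.png

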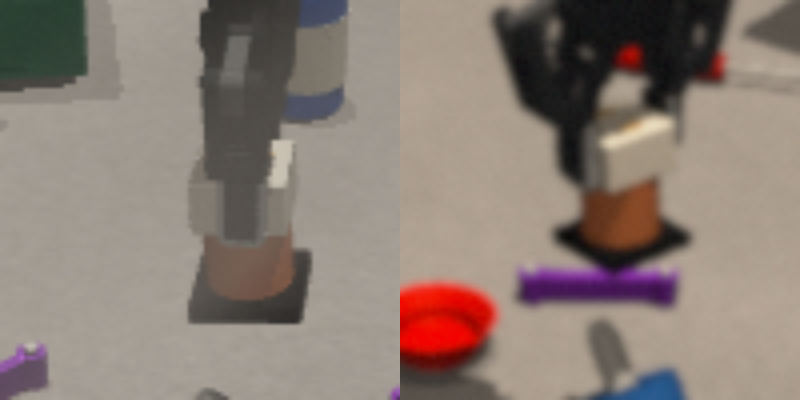

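Request:
{"fn": "send_rows", "kwargs": {"rows": [{"x": -2.2, "y": -3.3, "z": 0, "roll": 0, "claw": 1}, {"x": -4.4, "y": -6.6, "z": 0, "roll": 0, "claw": 1}, {"x": -6.6, "y": -9.9, "z": 0, "roll": 0, "claw": 1}, {"x": -8.8, "y": -13.2, "z": 0, "roll": 0.5, "claw": 1}, {"x": -11, "y": -16.5, "z": 0, "roll": 0.5, "claw": 1}]}}

```text
clock: 26.42
eef_pos: [456.0, -190.3, 219.6]
tool_rot: [3.141, -0.002, 2.907]
force: [1.0, -0.6, -1.6]
width: 43.0
```

Request:
{"fn": "send_rows", "kwargs": {"rows": [{"x": -2.2, "y": -3.3, "z": -1, "roll": 0, "claw": 1}, {"x": -3.5, "y": -5.5, "z": -3, "roll": 0, "claw": 1}, {"x": -4.4, "y": -6.7, "z": -6, "roll": 0, "claw": 1}, {"x": -4.4, "y": -6.7, "z": -9.5, "roll": 0, "claw": 1}, {"x": -4.4, "y": -6.7, "z": -12.5, "roll": 0, "claw": 1}]}}

```text
clock: 26.83
eef_pos: [411.9, -257.4, 93.5]
tool_rot: [3.142, -0.002, 2.902]
force: [0.3, -0.3, -1.3]
width: 42.9
```

Request:
{"fn": "send_rows", "kwargs": {"rows": [{"x": 0, "y": 0, "z": 0, "roll": 0, "claw": 1}, {"x": 0, "y": 0, "z": 0, "roll": 0, "claw": 1}, {"x": 0, "y": 0, "z": 0, "roll": 0, "claw": 1}]}}

```text
clock: 27.08
eef_pos: [414.7, -255.9, 96.5]
tool_rot: [3.141, 0.001, 2.907]
force: [1.0, 0.1, -1.5]
width: 43.3
```

Run:
```python
from h import *
s=ctrl.read_state();print(s["eef_pos"],s["tool_rot"],s["clock"],s["force"],s["width"])
e=s["eef_pos"];o=[]
for n in("scene","side"):
    im,d=ctrl.get_image(n);o.append(im)
    P=cloud(n,d,d>0);m=(abs(P[:,0]-e[0])<60)&(abs(P[:,1]-e[1])<60)
    for lo,hi in((-53,-43),):
        k=m&(P[:,2]>e[2]+lo)&(P[:,2]<e[2]+hi);print(n,k.sum(),rect(P[k]),P[k][:,2].min())
    Q=P[(abs(P[:,0]-418)<75)&(abs(P[:,1]+258)<75)&(P[:,2]>11)&(P[:,2]<22)];print("plate",rect(Q))
cv2.imwrite("pics/p9.png",np.hstack([cv2.resize(o[1][260:400,160:300],(400,400)),cv2.resize(o[0][170:310,70:210],(400,400))]))
```

```text
[ 414.73574582 -255.87894634   96.4695099 ] [3.14142409e+00 7.38249801e-04 2.90667508e+00] 27.0833 [ 1.01106176  0.09008364 -1.45470492] 43.252689319458035
scene 208 (array([ 416.9, -257.3]), array([52. , 53.8]), -13.8) 44.17945330756447
plate (array([ 418.2, -257.7]), array([101. , 104.4]), -13.4)
side 240 (array([ 417.5, -256.7]), array([53.8, 53.2]), -13.3) 43.52702236962193
plate (array([ 419. , -257.6]), array([102.2, 101.2]), -12.9)
```

View pics/p9.png

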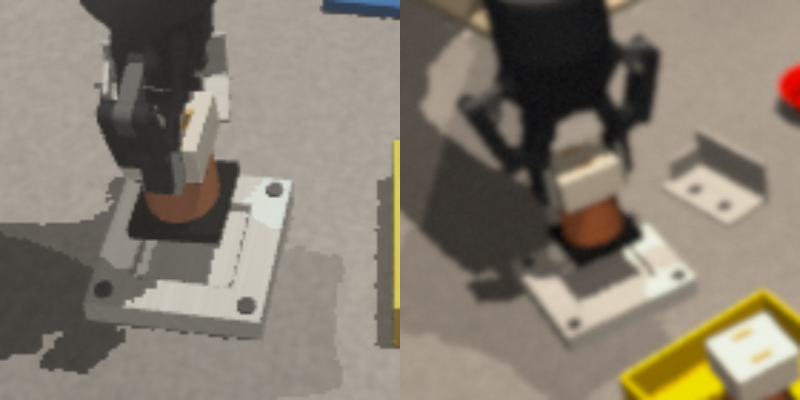

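Request:
{"fn": "send_rows", "kwargs": {"rows": [{"x": 0.13, "y": -0.06, "z": -0.8, "roll": 0, "claw": 1}, {"x": 0.13, "y": -0.06, "z": -1.6, "roll": 0, "claw": 1}, {"x": 0.13, "y": -0.06, "z": -2.2, "roll": 0, "claw": 1}, {"x": 0.13, "y": -0.06, "z": -2.7, "roll": 0, "claw": 1}, {"x": 0.13, "y": -0.06, "z": -3.0, "roll": 0, "claw": 1}]}}

```text
clock: 27.6
eef_pos: [414.9, -256.5, 65.0]
tool_rot: [3.141, -0.001, 2.906]
force: [0.8, 0.3, -1.1]
width: 43.3
```

Request:
{"fn": "send_rows", "kwargs": {"rows": [{"x": 0, "y": 0, "z": -0.2, "roll": 0, "claw": 1}, {"x": 0, "y": 0, "z": -0.4, "roll": 0, "claw": 1}, {"x": 0, "y": 0, "z": -0.6, "roll": 0, "claw": 1}, {"x": 0, "y": 0, "z": -0.8, "roll": 0, "claw": 1}, {"x": 0, "y": 0, "z": -0.8, "roll": 0, "claw": 1}]}}

```text
clock: 28.02
eef_pos: [417.4, -257.0, 59.6]
tool_rot: [-3.141, 0.004, 2.907]
force: [-0.1, 0.9, 14.1]
width: 42.8
```

Request:
{"fn": "send_rows", "kwargs": {"rows": [{"x": 0, "y": 0, "z": -0.15, "roll": 0, "claw": 1}, {"x": 0, "y": 0, "z": -0.25, "roll": 0, "claw": 1}, {"x": 0, "y": 0, "z": -0.25, "roll": 0, "claw": 1}, {"x": 0, "y": 0, "z": 0, "roll": 0, "claw": 1}, {"x": 0, "y": 0, "z": 0.2, "roll": 0, "claw": 1}]}}

```text
clock: 28.43
eef_pos: [417.6, -257.2, 60.7]
tool_rot: [-3.141, 0.005, 2.907]
force: [3.5, -0.9, -4.0]
width: 43.1
```

Request:
{"fn": "send_rows", "kwargs": {"rows": [{"x": 0, "y": 0, "z": 0, "roll": 0, "claw": 0}, {"x": 0, "y": 0, "z": 0, "roll": 0, "claw": 0}, {"x": 0, "y": 0, "z": 0, "roll": 0, "claw": 0}, {"x": 0, "y": 0, "z": 0, "roll": 0, "claw": 0}, {"x": 0, "y": 0, "z": 0, "roll": 0, "claw": 0}]}}

```text
clock: 28.85
eef_pos: [414.8, -256.6, 59.5]
tool_rot: [3.141, -0.001, 2.906]
force: [0.1, -0.8, 0.5]
width: 85.3
```

Request:
{"fn": "send_rows", "kwargs": {"rows": [{"x": 0, "y": 0, "z": 3, "roll": 0, "claw": 0}, {"x": 0, "y": 0, "z": 7, "roll": 0, "claw": 0}, {"x": 0, "y": 0, "z": 10, "roll": 0, "claw": 0}, {"x": 0, "y": 0, "z": 10, "roll": 0, "claw": 0}]}}

```text
clock: 29.18
eef_pos: [418.2, -257.9, 164.6]
tool_rot: [-3.139, 0.009, 2.906]
force: [1.9, -1.2, -0.1]
width: 85.7
```

Run:
```python
from h import *
s=ctrl.read_state();print(s["eef_pos"],s["clock"],s["force"],s["width"])
o=[]
for n in("scene","side"):
    im,d=ctrl.get_image(n);o.append(im);P=cloud(n,d,d>0)
    Q=P[(abs(P[:,0]-418)<45)&(abs(P[:,1]+257)<45)&(P[:,2]>70)&(P[:,2]<95)];z=np.percentile(Q[:,2],90);F=Q[Q[:,2]>z-4];A=np.c_[F[:,:2]-F[:,:2].mean(0),np.ones(len(F))];c=np.linalg.lstsq(A,F[:,2],rcond=None)[0];print(n,rect(F),c.round(3))
    k=(abs(P[:,0]-607)<54)&(abs(P[:,1]+281)<54)&(P[:,2]>66)&(P[:,2]<90);print("tray coil",rect(P[k]))
im,P,C=wcloud()
Q=P[(abs(P[:,0]-418)<45)&(abs(P[:,1]+257)<45)];F=Q[(Q[:,2]>74)&(Q[:,2]<90)];
if len(F)>20:A=np.c_[F[:,:2]-F[:,:2].mean(0),np.ones(len(F))];print("wrist",rect(F),np.linalg.lstsq(A,F[:,2],rcond=None)[0].round(3))
cv2.imwrite("pics/p10.png",np.hstack([cv2.resize(o[1][260:400,160:300],(400,400)),cv2.resize(o[0][170:310,70:210],(400,400))]))
```

```text
[ 418.20675414 -257.93522715  164.5590878 ] 29.1833 [ 1.87280254 -1.20210677 -0.0819965 ] 85.68427504996677
scene (array([ 416.6, -258. ]), array([43.9, 46.1]), -11.6) [6.0000e-03 1.2000e-02 7.5653e+01]
tray coil (array([ 607.7, -281. ]), array([44.7, 45. ]), -13.3)
side (array([ 416.6, -257.2]), array([45.6, 44.2]), -13.5) [0.0000e+00 2.0000e-03 7.7183e+01]
tray coil (array([ 607.7, -280.6]), array([45.6, 43.8]), -14.4)
wrist (array([ 415.2, -256.1]), array([44.2, 44.3]), -13.5) [ 9.0000e-03 -3.0000e-03  7.8585e+01]
```

View pics/p10.png

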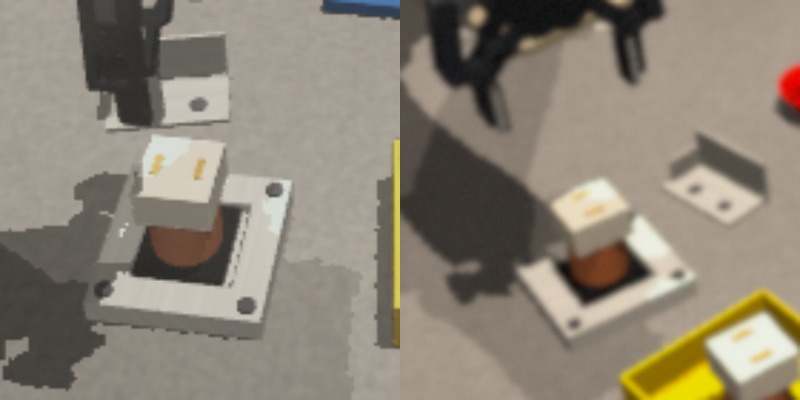

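Request:
{"fn": "send_rows", "kwargs": {"rows": [{"x": 1, "y": 1, "z": 4, "roll": 0, "claw": 0}, {"x": 2, "y": 2, "z": 8, "roll": 0, "claw": 0}, {"x": 2, "y": 2, "z": 8, "roll": 0, "claw": 0}, {"x": 2, "y": 2, "z": 8, "roll": 0, "claw": 0}]}}

```text
clock: 29.67
eef_pos: [436.5, -236.2, 240.5]
tool_rot: [-3.141, 0.002, 2.908]
force: [-0.3, -0.2, -0.4]
width: 85.3
```

Run:
```python
from h import *
for n in("scene","side"):
    im,d=ctrl.get_image(n);z=np.load(f"{n}0.npz")
    for t,(im_,d_) in(("before",(z["im"],z["d"])),("after",(im,d))):
        P=cloud(n,d_,d_>0);r=[]
        for c in((445,130),(726,88),(382,20),(402,-137)):
            Q=P[(abs(P[:,0]-c[0])<45)&(abs(P[:,1]-c[1])<42)&(P[:,2]>9)&(P[:,2]<50)];r.append(Q.mean(0)[:2].round(0).tolist())
        print(n,t,r)
s=ctrl.read_state();print(s["eef_pos"],s["clock"])
print(ctrl.finish_job())
```

```text
scene before [[438.0, 132.0], [727.0, 88.0], [375.0, 26.0], [395.0, -115.0]]
scene after [[439.0, 132.0], [727.0, 88.0], [374.0, 27.0], [395.0, -115.0]]
side before [[438.0, 132.0], [727.0, 88.0], [381.0, 31.0], [399.0, -113.0]]
side after [[456.0, 145.0], [728.0, 88.0], [371.0, 20.0], [399.0, -113.0]]
[ 433.83883038 -236.59739965  238.17417899] 29.7667
the job is handed in; nothing more can be done
None
```

Both coils are tested and put away, and the job is handed in at about 29.8 s. The arm can't tilt the tool, so I tilted each held coil by swinging its bore over the pin, and reversed that afterwards.

- **First coil (the one at about 627, 300):** It stopped about 19–20 mm short of the shoulder. The push built up to about 63 N before I backed off to about 15 N and held it there. I then stood it in the yellow tray.
- **Second coil (the one at about 400, 256):** Its foot went fully home on the shoulder, as the picture showed, and I held it there with about 23 N. I then pressed it into the plate's recess.

**Last checks:**
- **Recess coil:** Its head top is at about 78 mm in all three cameras once bench offset is allowed for (8 + 70 mm expected), and it is level to within 1°. It sits about 2 mm off centre, within the 3 mm clearance.
- **Scrap coil:** It stands upright inside the tray.
- **Bystanders:** The scene camera shows all four unmoved to within 1 mm. The side camera agrees for one guide and the bracket. For the other guide and the saucer it gave different centres (10–22 mm off). I think that is the arm blocking that camera's view, but I did not look further. The planned paths kept the arm well clear of them.

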